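Dry-fit the well comb in the gel casting cassette

TASK

Fold both flaps of the small carton right back, lift the blue well comb out by its grip bar and slide it, teeth down, upright and square, into the gap between the two glass plates of the casting stand, gently and by feel, until its tapered blade drags snugly between both plates. Stop there and finish still holding the comb at that depth, without letting go, so that a colleague can mark the fill line on the glass. Leave the culture dishes, the tube rack and the marker pen where they are.

Things in the scene. Friction and masses are not known exactly. Their poses are not given: they have to be found in the camera images.
- carton: Brown cardboard carton, 146 mm (its x) by 176 mm (its y) by 95 mm high, walls 3 mm, fixed. Origin: centre of its underside. Long flaps hinged on the rims of its -x (near) and +x (far) sides; the short end flaps are already folded down outside. A white tray in it has two slotted blocks, tops 58 mm up, under the comb's ends; between them (56 mm along y) and out to the walls the fingers have room.
- flap_near (a joint): Near (-x) carton flap: cardboard 71 mm wide (hinge to free edge), 170 mm long, 3 mm thick. 0 = shut level across the mouth, 1.57 = upright, 2.7 = folded right back outwards (stop). Starts half up, stays where it is left, moves with less than 1 N.
- flap_far (a joint): Far (+x) carton flap, the same; grows as it opens.
- flap_near_hinge (a point): Middle of the near flap's hinge line (parallel to the carton's y), on the rim 95 mm above the bench.
- flap_far_hinge (a point): Middle of the far flap's hinge line, 95 mm above the bench.
- comb_grip (a point): Centre of the grip bar of the blue well comb: bar 14 mm thick (x), 84 mm long (y), 22 mm high (z). z points up from tooth tips to bar. The comb (74 mm high in all, 40 to 70 g) starts standing teeth down in the carton's tray, bar along the carton's y, bar top about 15 mm below the rim.
- comb_tip (a point): Middle of the comb's tooth tips, 63 mm below comb_grip along the comb's z. The toothed blade between tips and bar is 74 mm wide (y) and 52 mm high; its thickness (x) tapers evenly from 1.6 mm at the tips to 6.8 mm at the bar, alike on both faces, so either way round fits.
- slot (a point): Middle of the gap between the two upright glass plates of the casting stand (grey base 125 x 170 mm, fixed), level with the front plate's top edge, 118 mm above the bench. x: square to the plates, from the front plate to the tall one; y: along the gap; z up. Gap 84 mm long between white end spacers, 2.2 to 3.0 mm wide (hidden, differs each time; true middle within 0.3 mm).
- front_plate: Front glass plate, 100 mm long (y), 4 mm thick, top edge level with slot, on slot's -x side. Inner top edge bevelled 45 degrees, 3.3 mm. Spring clips press it towards the tall plate: it yields outwards 1 mm per 12 N, after about 1 N. Both plates together float sideways (along x) on soft pads, 1.2 N per mm. Origin: below slot, 28 mm above the bench.
- tall_plate: Tall glass plate on slot's +x side, 8 mm higher than the front one, else alike. Going down, the blade begins to drag with the tips 4 to 14 mm below slot (wider gap: deeper); each further mm adds about 0.3 N of squeeze. Snug: 3 to 6 N of squeeze on each plate, felt as about 2 to 4 N of downward push. The bar meets the tall plate at 44 mm. Origin: as front_plate.
- marker_c (a point): Marker pen, 135 mm long, 15 mm thick, lying on the bench; its centre. To be left alone.
- dishes_c (a point): Stack of two closed culture dishes, 90 mm across, 33 mm high; its centre. To be left alone.
- rack_c (a point): Wooden rack 194 x 62 mm with stoppered tubes, 138 mm high; its centre at half height. To be left alone.
There are look-alikes about, which are no part of the job. There is more than one size of the part that bears comb_grip; the job needs the smallest.

How it is judged:
By the outcome, as a careful person would: the job done as asked, in the order asked, and still so for the second after the job is handed in, while the arm keeps its last pose, push and grip.
It also fails if it takes over 58 s, if anything falls off the work surface, if the arm or the gripper's body presses on something with over 40 N, if the wrist force passes 120 N, or if a joint passes its speed limit or range.

ROBOT

A 6-joint arm with a two-finger parallel gripper is mounted at the origin on the work surface. World frame = base frame: x ahead of the robot, y to its left, z up, the work surface at z = 0. Lengths are in m, angles in degrees, forces in N, time in s.
With the tool pointing down it reaches from about 0.325 to 0.85 m from the base axis. Payload 15.5 kg.
Tool frame: the origin (TCP) lies midway between the tips of the shut fingers; the grasp point (between the pads) lies 19 mm behind it; z points along the fingers, y is the direction in which the jaws open and shut (so a half turn about z gives the same grasp; the last joint's range is limited). The gripper opens to 91 mm and grips with 3 to 60 N. Pads are 32 mm wide; open, the fingers measure 118 mm over their backs; the gripper's body (76 mm by 178 mm) begins 60 mm behind the grasp point.
Start: joints at [69.299, 28.281, 77.091, -0, 74.628, -5.472], TCP at [0.164, 0.603, 0.214] pointing down, gripper open.
Joint ranges: [-166.48, 166.48], [-47.26, 123.95], [12.59, 153.08], [-70.14, 250.14], [6.76, 159.57], [-176.63, 176.63]. Speed limits (degrees/s): [108.29, 108.29, 147.25, 172.46, 172.46, 172.46].

INTERFACE

Orientations are given as [roll, pitch, yaw] about the fixed x, y, z axes, in that order (R = Rz(yaw) Ry(pitch) Rx(roll)).
In Python, from workcell import arm gives the robot as it stands.
- The arm moves only by the tool apply_moves, never from a script. Its argument "commands" is text: rows parted by semicolons, each of 5 numbers parted by spaces: the shift along the tool's x, y, z in mm, then the turn about the tool's z in degrees, then the gripper's target within -1 to 1 (fully open at 1, half-way at 0, shut at -1). A call has 1 to 10 rows; each row shifts and turns the pose as measured when the row begins, along the tool's axes as they then stand; what a row does not reach is not made up. A row lasts 1/12 s, in which the tool goes at most 41.7 mm and 7.16 degrees, less where a joint would pass 70% of its speed; a pose out of reach is approached as far as the arm can. A call is refused whole if a number of a shift passes 41.7 or a number of a turn 7.16, either way. A call with a gripper value outside its range is refused whole. The fingers move at their own pace and stop on an object; "squeeze" is the grip in N (left out, the last holds). Time passes only in rows, so rows that do not move let the fingers close. It gives the time, the measured TCP pose, the force and the opening at its end, in the units of the state.
- arm.observe(): the state, without advancing time (a new reading comes with each control period).
- arm.grab_frame(name): name is "scene" or "top" or "wrist"; returns a dict with "image" (384x512x3 uint8, red, green, blue), "z_map" (384x512 float32, m along the optical axis (not along the pixel's ray), 0 where there is no reading), "fovy" (degrees; the focal length in pixels is half the picture's height over the tangent of half this angle, whatever the lens; pixels are square), "cx", "cy" (the principal point, pixels), "R" (3x3) and "t" (3): a world point X has camera coordinates R X + t. Camera axes: x right, y down, z forward; pixel columns grow to the right and rows downward; lengths in m; the calibration is good to about 2 mm. A picture is of the moment at which its call begins.
- arm.sign_off(): hands the job in, once; it reports no verdict.
The state is a dict: "time_s": time; "qpos": joint angles; "qvel": joint speeds; "tau": joint torques, N m; "tool_pos": TCP position; "tool_rot": TCP orientation; "contact_force": force on the tool from outside, world axes, zero at the start; "ft_torque": the same for the moment, N m; "width": finger opening in m.
Only numpy, scipy, OpenCV 4.12 (cv2) and the standard library are available. Lean on these libraries where they do the work, as an engineer would, in place of code of your own. Each camera call takes 0.05 s, during which the arm holds its last target.

## Working session

There is one attempt and no reset: what is moved stays moved. The work goes in short steps, Python scripts to look and compute and a tool call to move; the robot and the scene stay as the last step left them, time stands still between calls to the robot, and variables do not carry over. Pictures are saved under pics/ and viewed, and the job is handed in when it is done.

Besides the shell and the picture viewer there is one more tool, called in YAML: its name, and indented under it one key for each argument. apply_moves: Moves the arm, as the interface text tells. Its arguments: {"type":"object","properties":{"commands":{"type":"string"},"squeeze":{"type":"number"}},"required":["commands"]}

```bash
mkdir -p pics; ls; python3 - <<'E'
from workcell import arm
import cv2,numpy as np
s=arm.observe();print(s)
for n in ["scene","top","wrist"]:
    f=arm.grab_frame(n);cv2.imwrite(f"pics/{n}0.png",f["image"][:,:,::-1]);np.savez(f"pics/{n}0.npz",**f)
    print(n,f["fovy"],f["cx"],f["cy"],f["R"].round(4).tolist(),f["t"].round(4),(f["z_map"]>0).mean())
E
```

```text
pics
{'time_s': 0.0, 'qpos': array([ 6.92998213e+01,  2.83137796e+01,  7.71287947e+01,  4.82486888e-04,
        7.46273659e+01, -5.47062566e+00]), 'qvel': array([-0.05306352,  0.03093868, -0.04045131,  0.01380104,  0.0033378 ,
        0.05369413]), 'tau': array([ 4.59038324e-05, -8.78862262e+01, -3.81857443e+01,  7.07937079e-02,
        5.34430391e-02, -1.21245089e-04]), 'tool_pos': array([0.16402344, 0.60268977, 0.21334041]), 'tool_rot': array([-1.79930423e+02, -7.13072327e-03,  1.64770314e+02]), 'contact_force': array([0.00205043, 0.44494361, 0.6240348 ]), 'ft_torque': array([-0.01240146,  0.01522386, -0.02011684]), 'width': 0.09098231483889696}
scene 54.92844764816576 256.9846928234683 196.6171890371168 [[0.8055, 0.5925, -0.0119], [0.4979, -0.6876, -0.5285], [-0.3213, 0.4198, -0.8488]] [-0.5231 -0.1664  1.0882] 0.9959920247395834
top 53.06651129627136 251.00624310438056 194.97111064028041 [[0.0153, -0.9999, 0.0012], [-0.9888, -0.0153, -0.1486], [0.1486, 0.001, -0.9889]] [0.0973 0.6042 1.0077] 0.996063232421875
wrist 61.582277288754526 259.5710057544947 197.75766965505323 [[0.2632, 0.9647, -0.0009], [0.9378, -0.2556, 0.235], [0.2265, -0.0627, -0.972]] [-0.6241 -0.0261  0.3916] 0.9933217366536459
```

View pics/scene0.png

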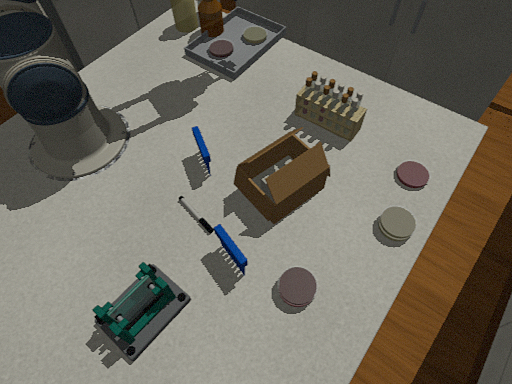

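View pics/top0.png

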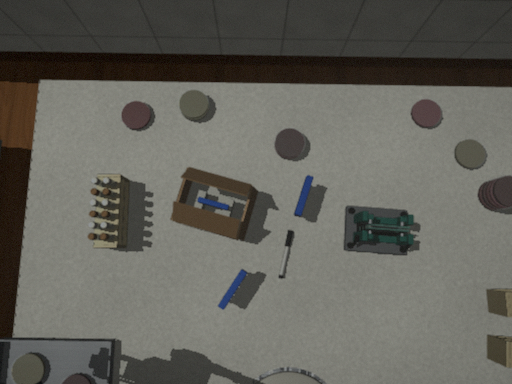

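View pics/wrist0.png

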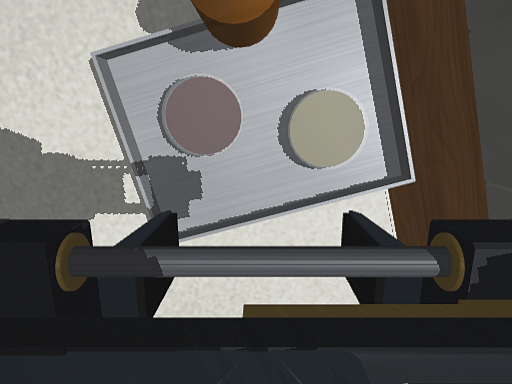

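The scene view shows the carton at about (285,180), stand at (140,305) and two loose decoy combs at (203,148) and (230,250). The top view shows the carton at (215,203) with a comb inside at (213,203), and the stand at (378,230). The wrist view shows only the tray. Next I'll take point-cloud measurements.

```bash
cat > h.py <<'E'
import numpy as np,cv2
def load(p): 
    return dict(np.load(p))
def world(f):
    H,W=f["z_map"].shape
    fl=H/2/np.tan(np.radians(float(f["fovy"]))/2)
    v,u=np.mgrid[0:H,0:W]
    z=f["z_map"].astype(float)
    P=np.stack([(u-f["cx"])/fl*z,(v-f["cy"])/fl*z,z],-1)
    return (P-f["t"])@f["R"]   # R^T (P-t)
def blue(f):
    h=cv2.cvtColor(f["image"],cv2.COLOR_RGB2HSV); return (h[...,0]>105)&(h[...,0]<130)&(h[...,1]>130)&(h[...,2]>50)
def brown(f):
    h=cv2.cvtColor(f["image"],cv2.COLOR_RGB2HSV); return (h[...,0]>5)&(h[...,0]<20)&(h[...,1]>100)&(h[...,2]>40)
def teal(f):
    h=cv2.cvtColor(f["image"],cv2.COLOR_RGB2HSV); return (h[...,0]>75)&(h[...,0]<100)&(h[...,1]>100)&(h[...,2]>25)
E
python3 - <<'E'
from h import *
for n in ["scene","top"]:
    f=load(f"pics/{n}0.npz");W=world(f)
    m=blue(f)
    k,l,st,c=cv2.connectedComponentsWithStats(m.astype(np.uint8))
    for i in range(1,k):
        if st[i,4]>30:
            P=W[l==i]; t=P[:,2].max(); r=cv2.minAreaRect((P[:,:2]*1000).astype(np.float32))
            print(n,"blue",c[i].round(),st[i,4],P.min(0).round(3),P.max(0).round(3),r)
    print(n,"bench z",np.median(W[(W[...,2]<.03)&(W[...,2]>-.03)][:,2]))
f=load("pics/top0.npz");I=f["image"]
cv2.imwrite("pics/tc.png",np.hstack([cv2.resize(I[155:255,160:270,::-1],(440,400),interpolation=2),cv2.resize(I[195:265,335:425,::-1],(360,280),interpolation=2)if 0 else cv2.resize(I[180:280,330:420,::-1],(360,400),interpolation=2)]))
f=load("pics/scene0.npz");I=f["image"]
cv2.imwrite("pics/sc.png",np.hstack([cv2.resize(I[125:225,225:335,::-1],(440,400),interpolation=2),cv2.resize(I[255:365,85:195,::-1],(360,400),interpolation=2)]))
E
```

```text
scene blue [201. 145.] 241 [ 0.311 -0.261  0.046] [0.854 0.185 0.83 ] ((588.13525390625, -32.86946105957031), (25.551544189453125, 700.3997802734375), 51.41073226928711)
scene blue [231. 247.] 425 [ 0.547 -0.261  0.008] [ 0.854 -0.007  0.83 ] ((713.6060791015625, -119.61302185058594), (50.26363754272461, 395.58111572265625), 51.96015548706055)
scene bench z 0.0012050229877410864
top blue [303. 196.] 262 [ 0.446 -0.052  0.081] [0.648 0.106 1.086] ((535.5670166015625, 13.168037414550781), (45.31608963012695, 253.07020568847656), 54.23442840576172)
top blue [213. 203.] 152 [0.56  0.167 0.005] [0.588 0.247 0.085] ((575.2076416015625, 206.7266387939453), (81.57691192626953, 12.443252563476562), 75.34500122070312)
top blue [232. 289.] 258 [0.309 0.119 0.092] [0.403 0.182 0.102] ((355.92449951171875, 150.04891967773438), (15.0599365234375, 105.95736694335938), 57.66511917114258)
top bench z 0.0006908721746608675
```

View pics/tc.png

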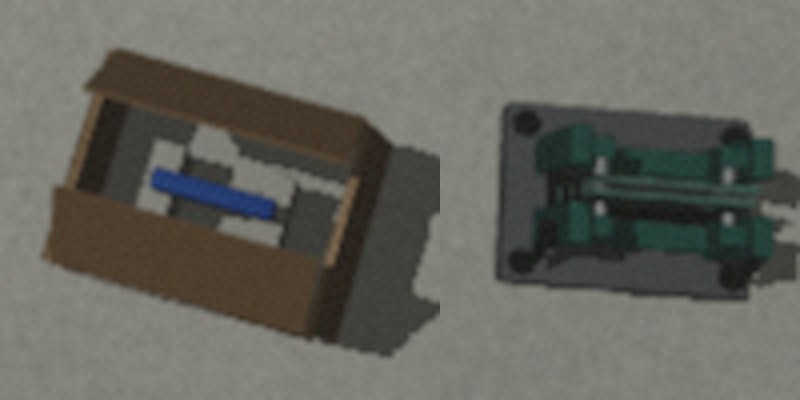

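View pics/sc.png

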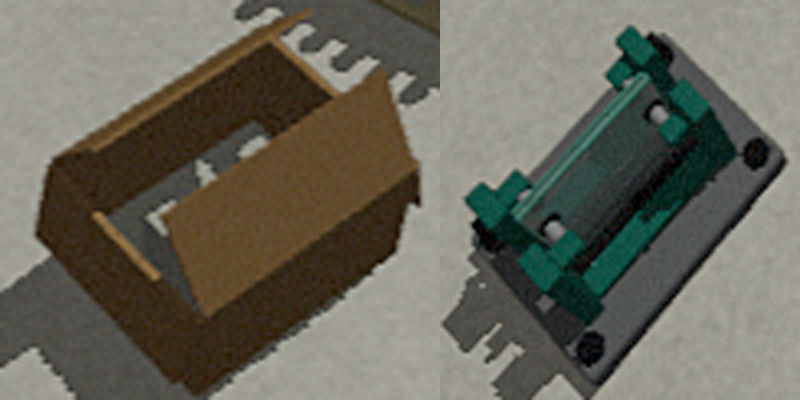

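```bash
python3 - <<'E'
from h import *
f=load("pics/top0.npz");W=world(f)
g=load("pics/scene0.npz");V=world(g)
np.set_printoptions(suppress=True,precision=4)
# end walls rims
for nm,(F,Q) in dict(top=(f,W),scene=(g,V)).items():
    box=(abs(Q[...,0]-.575)<.15)&(abs(Q[...,1]-.207)<.16)&(Q[...,2]>.02)
    m=box&brown(F)
    P=Q[m];print(nm,len(P),P.min(0),P.max(0))
    r=m&(abs(Q[...,2]-.095)<.006);
    np.save(f"pics/rim_{nm}.npy",Q[r])
    vis=np.zeros(m.shape,np.uint8);vis[m]=np.clip((Q[m][:,2])*1500,0,255)
    cv2.imwrite(f"pics/z_{nm}.png",cv2.resize(vis[155:255,160:270] if nm=="top" else vis[125:225,225:335],(660,600),interpolation=0))
    # rays at bar
# stand
for nm,(F,Q) in dict(top=(f,W),scene=(g,V)).items():
    box=(abs(Q[...,0]-.52)<.12)&(Q[...,1]<-.06)&(Q[...,1]>-.36)
    b=box&(abs(Q[...,2]-.02)<.012)
    P=Q[b]
    print(nm,"stand low",len(P),np.median(P[:,2]),cv2.minAreaRect((P[:,:2]*1000).astype(np.float32)))
    t=box&teal(F)&(Q[...,2]>.05);P=Q[t];print("teal",len(P),P.min(0),P.max(0),np.percentile(P[:,2],[5,25,50,75,95]))
E
```

```text
top 1186 [0.4461 0.1055 0.0247] [0.662  0.3101 1.0862]
scene 4032 [0.4828 0.0909 0.02  ] [0.6676 0.3131 0.1584]
top stand low 1549 0.022643762290713753 ((516.316650390625, -241.67413330078125), (170.5240936279297, 125.30303192138672), 86.46473693847656)
teal 246 [ 0.475  -0.3066  0.0531] [ 0.5534 -0.1752  0.1155] [0.1002 0.1032 0.1097 0.1115 0.1133]
scene stand low 2197 0.02315489596411818 ((515.5331420898438, -239.42269897460938), (170.14756774902344, 125.40950012207031), 86.39166259765625)
teal 996 [ 0.477  -0.3053  0.0503] [ 0.5583 -0.1702  0.1295] [0.0636 0.0995 0.1067 0.1123 0.1236]
```

View pics/z_top.png

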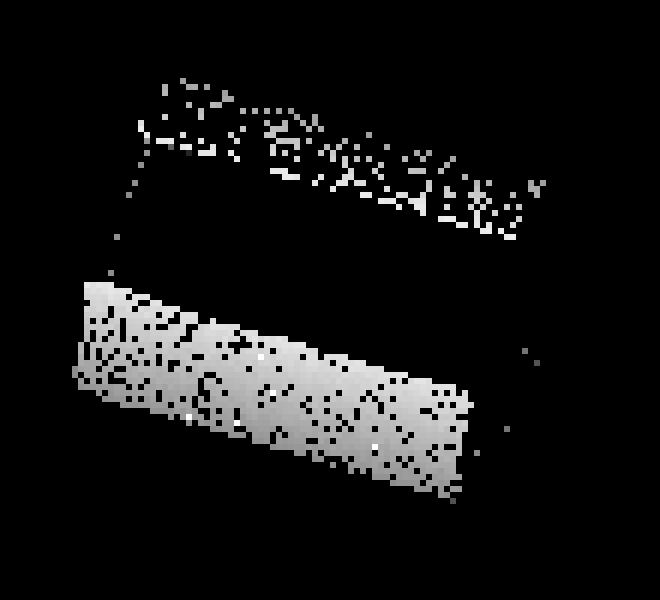

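```bash
python3 - <<'E'
from h import *
f=load("pics/top0.npz");W=world(f)
np.set_printoptions(suppress=True,precision=4)
def plane(P):
    for _ in range(5):
        c=P.mean(0);n=np.linalg.svd(P-c)[2][2];d=(P-c)@n;P=P[abs(d)<max(.003,2*d.std())]
    return c,n*np.sign(n[2]),d.std(),len(P),P
rg=lambda a,b,c,d:W[a:b,c:d].reshape(-1,3)
# near flap in crop px: rows155+ (290..480)/6 ; cols160+(85..460)/6
m=brown(f)
def sel(poly,mask=True):
    z=np.zeros(m.shape,np.uint8);cv2.fillPoly(z,[np.array(poly,np.int32)],1);z=z>0
    return z
def crop(p): return [(160+x/6,155+y/6) for x,y in p]
z=sel(crop([(95,295),(460,400),(440,480),(85,375)]))
c,n,s,k,P=plane(W[z&(W[...,2]>.05)&(W[...,2]<.2)]);print("near",c,n,s,k,P[:,2].min(),P[:,2].max())
z=sel(crop([(170,85),(520,185),(505,225),(150,135)]))
c,n,s,k,P=plane(W[z&(W[...,2]>.05)&(W[...,2]<.25)]);print("far",c,n,s,k,P[:,2].min(),P[:,2].max())
# near flap corner points: extremes
# bar by ray on plane z=0.080
b=blue(f);kk,l,st,cc=cv2.connectedComponentsWithStats(b.astype(np.uint8))
i=l[203,213];v,u=np.nonzero(l==i)
fl=192/np.tan(np.radians(float(f["fovy"]))/2)
d=np.stack([(u-f["cx"])/fl,(v-f["cy"])/fl,np.ones(len(u))],-1)@f["R"];o=-f["R"].T@f["t"]
X=o+d*((.080-o[2])/d[:,2])[:,None]
print("bar",cv2.minAreaRect((X[:,:2]*1000).astype(np.float32)))
zb=W[l==i][:,2];print(np.percentile(zb,[10,50,90]))
# rims: end wall points in whole region
Q=np.vstack([np.load("pics/rim_top.npy"),np.load("pics/rim_scene.npy")]);print(len(Q),cv2.minAreaRect((Q[:,:2]*1000).astype(np.float32)))
E
```

```text
near [0.5268 0.2205 0.1263] [-0.7597  0.2041  0.6174] 0.0011218155968661194 907 0.1005050942164804 0.15053301997888882
far [0.6247 0.198  0.134 ] [ 0.8027 -0.2146  0.5564] 0.0007336970417104863 543 0.10855880506400784 0.15812445205869474
bar ((574.3475341796875, 206.94512939453125), (81.45738983154297, 14.192152976989746), 74.89568328857422)
[0.0741 0.0799 0.0822]
467 ((575.15283203125, 207.76541137695312), (185.40573120117188, 145.35574340820312), 74.86365509033203)
```

```bash
cat >> h.py <<'E'
def Rt(rpy):
    from scipy.spatial.transform import Rotation as Ro
    return Ro.from_euler("xyz",rpy,degrees=True).as_matrix()
def plan(s,target,yaw,step=35,turn=7,grip=-1):
    """rows in tool frame from state s to target xyz (m) and yaw (deg)"""
    p=np.array(s["tool_pos"]);y0=s["tool_rot"][2];dy=(yaw-y0+180)%360-180
    d=(np.array(target)-p)*1000;n=int(max(np.ceil(np.linalg.norm(d)/step),np.ceil(abs(dy)/turn),1))
    out=[]
    for i in range(n):
        R=Rt([s["tool_rot"][0],s["tool_rot"][1],y0+dy*i/n]);v=R.T@(d/n)
        out.append("%.1f %.1f %.1f %.2f %g"%(*v,-dy/n,grip))
    for i in range(0,n,10): print("; ".join(out[i:i+10]))
E
python3 - <<'E'
from h import *
from workcell import arm
plan(arm.observe(),[.575,.207,.25],74.9)
E
```

```text
-29.4 -16.1 -2.1 5.29 -1; -30.8 -13.3 -2.1 5.29 -1; -31.9 -10.4 -2.1 5.29 -1; -32.7 -7.5 -2.1 5.29 -1; -33.3 -4.4 -2.1 5.29 -1; -33.5 -1.3 -2.1 5.29 -1; -33.5 1.8 -2.2 5.29 -1; -33.2 4.8 -2.2 5.29 -1; -32.6 7.9 -2.2 5.29 -1; -31.8 10.9 -2.2 5.29 -1
-30.6 13.7 -2.2 5.29 -1; -29.2 16.5 -2.2 5.29 -1; -27.6 19.1 -2.2 5.29 -1; -25.7 21.6 -2.2 5.29 -1; -23.6 23.9 -2.2 5.29 -1; -21.3 25.9 -2.2 5.29 -1; -18.8 27.8 -2.2 5.29 -1
```

apply_moves:
  commands: "-29 -16 -3 5.3 -1; -31 -13 -3 5.3 -1; -32 -10 -3 5.3 -1; -33 -7 -3 5.3 -1; -33 -4 -3 5.3 -1; -33 -1 -3 5.3 -1; -33 2 -3 5.3 -1; -33 5 -2 5.3 -1; -33 8 -2 5.3 -1; -32 11 -2 5.3 -1"

```text
time_s: 0.98
tool_pos: [0.4074, 0.3623, 0.2387]
tool_rot: [-179.8, 0.1, 110.0]
contact_force: [-0.5, 1.0, 0.7]
width: 0.0273
```

```bash
python3 - <<'E'
from h import *
from workcell import arm
s=arm.observe();print(s["tool_pos"],s["tool_rot"],s["contact_force"])
plan(s,[.575,.207,.25],74.9)
E
```

```text
[0.40736409 0.36227572 0.23872719] [-1.79752462e+02  8.68970774e-02  1.10025722e+02] [-0.48646524  1.02412811  0.65340378]
-29.0 14.9 -1.6 5.02 -1; -27.6 17.4 -1.6 5.02 -1; -26.0 19.7 -1.7 5.02 -1; -24.2 21.9 -1.7 5.02 -1; -22.2 24.0 -1.7 5.02 -1; -20.0 25.8 -1.7 5.02 -1; -17.6 27.5 -1.7 5.02 -1
```

apply_moves:
  commands: "-29 15 -2 5 -1; -28 17 -2 5 -1; -26 20 -2 5 -1; -24 22 -2 5 -1; -22 24 -2 5 -1; -20 26 -2 5 -1; -18 27 -2 5 -1; 0 0 0 0 -1"

```text
time_s: 1.65
tool_pos: [0.5828, 0.1899, 0.2525]
tool_rot: [-179.9, 0.3, 72.6]
contact_force: [0.3, -1.2, 0.3]
width: 0.0004
```

```bash
python3 - <<'E'
from h import *
from workcell import arm
s=arm.observe();print(s["tool_pos"],s["tool_rot"],s["contact_force"])
f=arm.grab_frame("wrist");cv2.imwrite("pics/w1.png",f["image"][:,:,::-1]);np.savez("pics/w1.npz",**f)
plan(s,[.575,.207,.25],74.9)
E
```

```text
[0.58278987 0.18992218 0.25245833] [-179.86329082    0.31576815   72.58676432] [ 0.2867668  -1.16621461  0.29765524]
14.0 -12.5 2.4 -2.31 -1
```

View pics/w1.png

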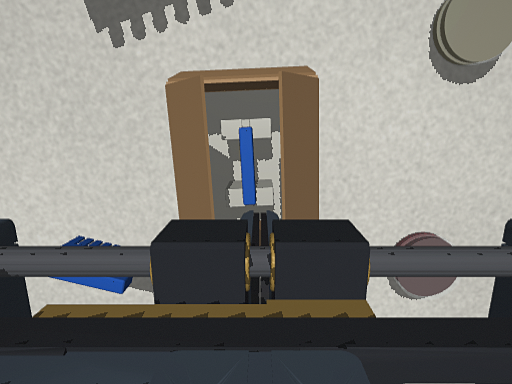

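The wrist view shows the comb bar inside the carton running from (247,127) to (249,205), with the near flap on the left (x≈190) and the far flap on the right (x≈300).

```bash
python3 - <<'E'
from h import *
np.set_printoptions(suppress=True,precision=4)
f=load("pics/w1.npz");W=world(f);b=blue(f)
k,l,st,cc=cv2.connectedComponentsWithStats(b.astype(np.uint8));i=l[160,247];print(cc[i],st[i])
P=W[l==i];z=P[:,2];print(np.percentile(z,[5,25,50,75,95]))
T=P[abs(z-np.median(z))<.004];print("bar top",cv2.minAreaRect((T[:,:2]*1000).astype(np.float32)))
Q=W[brown(f)&(W[...,2]>.02)&(W[...,2]<.2)]
a=np.radians(-15.1);c=np.array([.575,.207])
xy=(Q[:,:2]-c)@np.array([[np.cos(a),-np.sin(a)],[np.sin(a),np.cos(a)]])
top=np.percentile
for s in(-1,1):
    m=np.sign(xy[:,0])==s
    hi=m&(Q[:,2]>.125);print(s,"flap z max",Q[hi][:,2].max(),"x' there",xy[hi][np.argmax(Q[hi][:,2]),0],"y'",xy[hi][:,1].min(),xy[hi][:,1].max())
m=abs(Q[:,2]-.095)<.004; print(xy[m].min(0),xy[m].max(0))
E
```

```text
[247.1426 165.4516] [ 239  127   17   78 1003]
[0.0803 0.0812 0.0818 0.0824 0.0832]
bar top ((573.8369750976562, 209.17959594726562), (83.68040466308594, 13.800050735473633), 75.31571197509766)
-1 flap z max 0.15596295507032007 x' there -0.031202870779129678 y' -0.039326079488370996 0.08710503173648036
1 flap z max 0.1594710506075913 x' there 0.03260054080468016 y' -0.04428981812119536 0.08737642484908217
[-0.0759 -0.0512] [0.0716 0.0944]
```

apply_moves:
  commands: "14 -12 3 -2.3 -1; 0 0 35 0 -1; 0 0 35 0 -1; 0 0 35 0 -1; 0 0 25 0 -1; 0 0 0 0 -1"

```text
time_s: 2.2
tool_pos: [0.572, 0.2108, 0.116]
tool_rot: [-179.9, 0.1, 75.5]
contact_force: [-1.3, -0.5, -0.5]
width: 0.0004
```

```bash
cat >> h.py <<'E'
C=np.array([.575,.208]);A=np.radians(-15.1)
def cart(s):
    d=(np.array(s["tool_pos"])[:2]-C)*1000
    return np.array([d@[np.cos(A),np.sin(A)],d@[-np.sin(A),np.cos(A)],s["tool_pos"][2]*1000]).round(1)
E
python3 - <<'E'
from h import *
from workcell import arm
s=arm.observe();print(cart(s),s["tool_rot"],s["contact_force"])
E
```

```text
[ -3.7   1.9 116. ] [-1.79932292e+02  1.27033293e-01  7.55345039e+01] [-1.31143447 -0.4722485  -0.47360296]
```

Push the near flap outward.

apply_moves:
  commands: "0 -12 0 0 -1; 0 -12 0 0 -1; 0 -12 0 0 -1; 0 -12 0 0 -1; 0 -12 0 0 -1; 0 -12 0 0 -1; 0 -12 0 0 -1; 0 -10 0 0 -1; 0 -5 0 0 -1; 0 0 0 0 -1"

```text
time_s: 3.03
tool_pos: [0.4676, 0.24, 0.1221]
tool_rot: [179.9, -0.0, 75.9]
contact_force: [0.1, -0.5, 0.2]
width: 0.0006
```

```bash
python3 - <<'E'
from h import *
from workcell import arm
s=arm.observe();print(cart(s),s["tool_rot"],s["contact_force"])
E
```

```text
[-112.1    2.9  122.1] [ 1.79870234e+02 -3.19550363e-02  7.58741684e+01] [ 0.12334977 -0.54394059  0.24001784]
```

apply_moves:
  commands: "0 0 5 0 -1; 0 0 4 0 -1; 0 0 0 0 -1"

```text
time_s: 3.28
tool_pos: [0.47, 0.2407, 0.1151]
tool_rot: [179.6, -0.2, 75.9]
contact_force: [-2.4, -4.4, 13.6]
width: 0.0005
```

```bash
python3 - <<'E'
from h import *
from workcell import arm
s=arm.observe();print(cart(s),s["contact_force"])
np.set_printoptions(suppress=True,precision=4)
f=arm.grab_frame("top");cv2.imwrite("pics/t2.png",f["image"][:,:,::-1]);np.savez("pics/t2.npz",**f)
cv2.imwrite("pics/t2c.png",cv2.resize(f["image"][140:270,150:290,::-1],(700,600)))
E
```

```text
[-109.8    4.2  115.1] [-2.39541818 -4.4109952  13.61361717]
```

View pics/t2c.png

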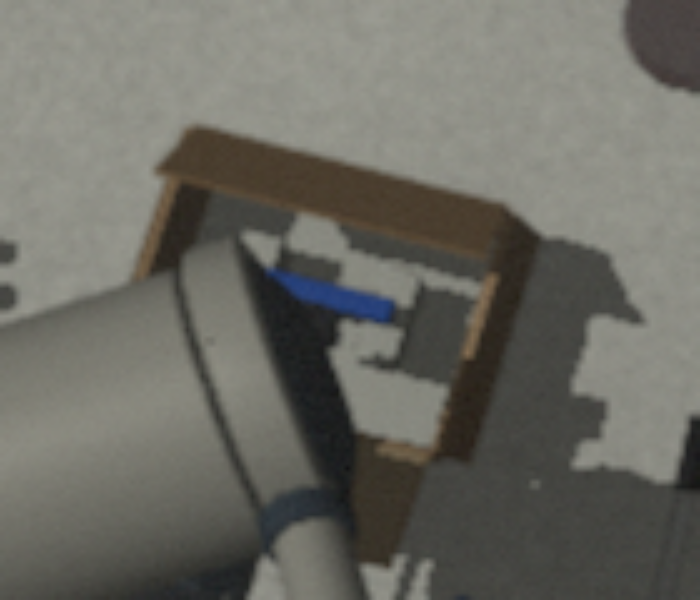

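The 13.6 N of resistance means the near flap is at its stop (folded strip at (385,510) in the crop). Next is the far flap.

apply_moves:
  commands: "0 0 -10 0 -1; 0 35 0 1 -1; 0 35 0 0 -1; 0 35 0 0 -1; 0 15 0 0 -1; 0 12 0 0 -1; 0 12 0 0 -1; 0 12 0 0 -1; 0 12 0 0 -1; 0 12 0 0 -1"

```text
time_s: 4.17
tool_pos: [0.6533, 0.1893, 0.124]
tool_rot: [179.8, -0.1, 74.7]
contact_force: [-0.6, 0.1, -1.1]
width: 0.0003
```

```bash
python3 - <<'E'
from h import *
from workcell import arm
s=arm.observe();print(cart(s),s["tool_rot"],s["contact_force"])
E
```

```text
[ 80.5   2.3 124. ] [ 1.79760680e+02 -1.11718081e-01  7.47233571e+01] [-0.60614703  0.13091581 -1.06341044]
```

apply_moves:
  commands: "0 12 0 0 -1; 0 12 1 0 -1; 0 5 1 0 -1; 0 0 5 0 -1; 0 0 4 0 -1; 0 0 0 0 -1"

```text
time_s: 4.67
tool_pos: [0.6862, 0.1796, 0.1189]
tool_rot: [179.6, -0.2, 74.6]
contact_force: [-6.8, -2.3, 2.9]
width: 0.0006
```

```bash
python3 - <<'E'
from h import *
from workcell import arm
s=arm.observe();print(cart(s),s["tool_rot"],s["contact_force"])
E
```

```text
[114.8   1.5 118.9] [179.57738213  -0.24544299  74.55210233] [-6.79067984 -2.28528043  2.85822368]
```

apply_moves:
  commands: "0 0 3 0 -1; 0 0 0 0 -1; 0 0 -15 0 -1; 0 -35 -22 0 0.1; 0 -35 -22 0 0.1; 0 -35 -22 0 0.1; 0 -8 -5 0 0.1; 0 0 0 0 0.1"

```text
time_s: 5.33
tool_pos: [0.57, 0.2096, 0.204]
tool_rot: [179.6, -0.2, 74.4]
contact_force: [1.6, 0.3, 0.0]
width: 0.0309
```

```bash
python3 - <<'E'
from h import *
from workcell import arm
np.set_printoptions(suppress=True,precision=4)
s=arm.observe();print(cart(s),s["tool_rot"],s["contact_force"],s["width"])
f=arm.grab_frame("wrist");cv2.imwrite("pics/w3.png",f["image"][:,:,::-1]);np.savez("pics/w3.npz",**f)
W=world(f);b=blue(f)
k,l,st,cc=cv2.connectedComponentsWithStats(b.astype(np.uint8))
for i in range(1,k):
    if st[i,4]>200:
        P=W[l==i];z=P[:,2];T=P[abs(z-.0815)<.005];print(cc[i],st[i],len(T),np.median(T[:,2]));
        if len(T): print(cv2.minAreaRect((T[:,:2]*1000).astype(np.float32)))
Q=W[brown(f)&(W[...,2]>.02)&(W[...,2]<.2)]
xy=(Q[:,:2]-C)@np.array([[np.cos(A),-np.sin(A)],[np.sin(A),np.cos(A)]])
for s in(-1,1):
    m=(xy[:,0]*s>.085)&(xy[:,0]*s<.145)&(abs(xy[:,1])<.08)&(Q[:,2]>.09);c=np.polyfit(xy[m,0]*s,Q[m,2],1) if m.sum()>20 else 0;print(s,m.sum(),np.degrees(np.arctan(c)), (xy[m,0]*s).max())
g=arm.grab_frame("scene");cv2.imwrite("pics/s3.png",g["image"][:,:,::-1])
E
```

```text
[ -5.3   0.3 204. ] [179.6214  -0.2319  74.435 ] [1.5949 0.2586 0.0199] 0.030943399479305213
[263.1925 188.9592] [ 256  146   15   88 1273] 1264 0.08186998869621714
((573.6835327148438, 209.613525390625), (83.5095443725586, 13.290989875793457), 74.79228210449219)
[ 59.2592 296.3049] [  25  277   68   41 2411] 426 0.081931617350429
((347.2358093261719, 167.2510528564453), (2.87164306640625, 69.14105224609375), 57.355010986328125)
-1 303 [-28.7355  11.406 ] 0.13816153698454042
1 344 [-20.292    9.9876] 0.1343332173111997
```

View pics/w3.png

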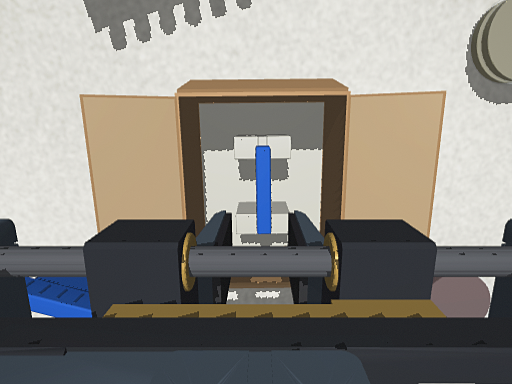

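View pics/s3.png

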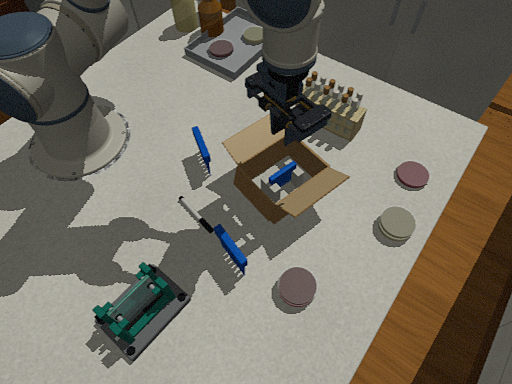

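The wrist view shows both flaps lying open either side of the mouth (panels at (135,160) and (395,160)) and the bar from (263,146) to (264,233). I'll check the panel planes and plan the grasp.

```bash
python3 - <<'E'
from h import *
from workcell import arm
np.set_printoptions(suppress=True,precision=4)
f=load("pics/w3.npz");W=world(f)
for nm,(a,b,c,d) in dict(near=(110,215,100,170),far=(110,215,355,425)).items():
    P=W[a:b,c:d].reshape(-1,3);P=P[(P[:,2]>.09)&(P[:,2]<.16)]
    m=P.mean(0);n=np.linalg.svd(P-m)[2][2];n*=np.sign(n[2]);print(nm,len(P),n,"theta",np.pi-np.arccos(n[2]),P[:,2].max())
s=arm.observe()
# target: grasp point at bar centre; bar top .0817 -> centre z .0707, TCP z = .0517
plan(s,[.5737,.2094,.052],75.0,step=30,grip=0.1)
print(s["tool_pos"]-19e-3*Rt(s["tool_rot"])[:,2])
E
```

```text
near 7326 [ 0.4117 -0.1106  0.9046] theta 2.7012014545752283 0.12675598008015523
far 7325 [-0.4141  0.1105  0.9035] theta 2.6986861501700936 0.12690497276475454
0.1 0.2 25.1 -0.10 0.1; 0.1 0.2 25.1 -0.10 0.1; 0.1 0.2 25.1 -0.10 0.1; 0.1 0.2 25.1 -0.10 0.1; 0.1 0.2 25.1 -0.10 0.1; 0.1 0.2 25.1 -0.10 0.1
[0.5715 0.209  0.2218]
```

apply_moves:
  commands: "0.5 4 25 -0.5 0.1; 0 0 25 0 0.1; 0 0 25 0 0.1; 0 0 25 0 0.1; 0 0 10 0 0.1; 0 0 0 0 0.1"

```text
time_s: 5.93
tool_pos: [0.583, 0.2061, 0.0835]
tool_rot: [179.6, -0.2, 74.7]
contact_force: [0.3, -0.3, 0.9]
width: 0.0505
```

```bash
python3 - <<'E'
from h import *
from workcell import arm
s=arm.observe();print(cart(s),s["tool_rot"],s["contact_force"],s["width"])
plan(s,[.5737,.2094,.058],75.0,step=20,grip=0.1)
E
```

```text
[ 8.2  0.3 83.5] [179.58303662  -0.18659108  74.73855008] [ 0.2715555  -0.26354562  0.92079397] 0.050454324975252506
0.3 -5.0 12.7 -0.13 0.1; 0.3 -5.0 12.7 -0.13 0.1
```

apply_moves:
  commands: "0.3 -9 0 0 0.1; 0 0 0 0 0.1; 0 0 0 0 0.1"

```text
time_s: 6.18
tool_pos: [0.5749, 0.2085, 0.0835]
tool_rot: [179.6, -0.2, 74.7]
contact_force: [-0.4, 0.0, 0.3]
width: 0.0501
```

```bash
python3 - <<'E'
from h import *
from workcell import arm
s=arm.observe();print(cart(s),s["tool_rot"],s["contact_force"],s["width"])
plan(s,[.5737,.2094,.058],75.0,step=30,grip=0.1)
E
```

```text
[-0.2  0.5 83.5] [ 1.79621239e+02 -1.60961878e-01  7.46684866e+01] [-0.39092263  0.03971478  0.33594131] 0.05011701735424709
0.5 -1.6 25.5 -0.33 0.1
```

apply_moves:
  commands: "0.5 -1.3 13 0 0.1; 0 0 13 0 0.1; 0 0 0 0 0.1; 0 0 0 0 -1; 0 0 0 0 -1; 0 0 0 0 -1; 0 0 0 0 -1; 0 0 0 0 -1"
  squeeze: 15

```text
time_s: 6.85
tool_pos: [0.5787, 0.2111, 0.0661]
tool_rot: [179.0, -0.5, 74.7]
contact_force: [-6.4, 2.3, 3.4]
width: 0.0196
```

```bash
python3 - <<'E'
from h import *
from workcell import arm
s=arm.observe();print(cart(s),s["tool_rot"],s["contact_force"],s["width"])
f=arm.grab_frame("wrist");cv2.imwrite("pics/w4.png",f["image"][:,:,::-1])
E
```

```text
[ 2.8  3.9 66.1] [178.96342661  -0.53942089  74.72000336] [-6.38414917  2.26307851  3.36212308] 0.019554973673528833
```

View pics/w4.png

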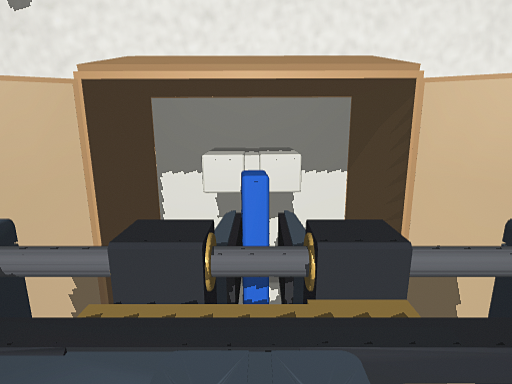

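The fingers met the bar off-centre, with the left finger touching at (243,235) and a gap on the right at (280,235). I'll reopen slightly, recentre and lower.

apply_moves:
  commands: "0 0 0 0 -0.25; 0 0 0 0 -0.25; 0 -2.5 4 0 -0.25; 0 0 4 0 -0.25; 0 0 0 0 -0.25; 0 0 0 0 -0.25"

```text
time_s: 7.4
tool_pos: [0.575, 0.2121, 0.0579]
tool_rot: [179.1, -0.5, 74.7]
contact_force: [0.8, 0.7, 0.2]
width: 0.0344
```

```bash
python3 - <<'E'
from h import *
from workcell import arm
s=arm.observe();print(cart(s),s["tool_rot"],s["contact_force"],s["width"])
plan(s,[.5737,.2094,.058],75.0,step=30,grip=0.1)
E
```

```text
[-1.1  4.  57.9] [179.06560099  -0.53772954  74.71186391] [0.84046798 0.73121572 0.2490569 ] 0.0344271039978563
-3.0 -0.5 -0.1 -0.29 0.1
```

apply_moves:
  commands: "-3 -0.5 0 0 -0.25; 0 0 0 0 -0.25; 0 0 0 0 -1; 0 0 0 0 -1; 0 0 0 0 -1; 0 0 0 0 -1"
  squeeze: 15

```text
time_s: 7.9
tool_pos: [0.5738, 0.2088, 0.0577]
tool_rot: [179.1, -0.5, 74.7]
contact_force: [0.8, 0.5, -0.0]
width: 0.0138
```

```bash
python3 - <<'E'
from h import *
from workcell import arm
s=arm.observe();print(cart(s),s["tool_rot"],s["contact_force"],s["width"])
E
```

```text
[-1.4  0.5 57.7] [179.06538132  -0.53074567  74.69729951] [ 0.79651376  0.48746114 -0.03843917] 0.013814561764477989
```

apply_moves:
  commands: "0 0 0 0 -1; 0 0 -8 0 -1; 0 0 -15 0 -1; 0 0 -25 0 -1; 0 0 -30 0 -1; 0 0 -30 0 -1; 0 0 -30 0 -1; 0 0 -30 0 -1; 0 0 0 0 -1"
  squeeze: 30

```text
time_s: 8.65
tool_pos: [0.5692, 0.2078, 0.2356]
tool_rot: [179.2, -0.4, 74.7]
contact_force: [0.5, 0.1, -0.2]
width: 0.0139
```

```bash
python3 - <<'E'
from h import *
from workcell import arm
s=arm.observe();print(cart(s),s["tool_rot"],s["contact_force"],s["width"],s["qpos"])
f=arm.grab_frame("wrist");cv2.imwrite("pics/w5.png",f["image"][:,:,::-1]);np.savez("pics/w5.npz",**f)
# stand from initial views: teal points
for n in ["top","scene"]:
    g=load(f"pics/{n}0.npz");W=world(g)
    b=(abs(W[...,0]-.52)<.09)&(W[...,1]<-.14)&(W[...,1]>-.34)&(W[...,2]>.03)&(W[...,2]<.14)
    P=W[b];print(n,len(P),cv2.minAreaRect((P[:,:2]*1000).astype(np.float32)))
g=load("pics/top0.npz");
cv2.imwrite("pics/tc2.png",cv2.resize(g["image"][195:265,335:425,::-1],(780,600),interpolation=cv2.INTER_CUBIC))
plan(s,[.53,-.14,.26],86.5,grip=-1)
E
```

```text
[ -5.6  -1.7 235.6] [179.22319003  -0.43363008  74.71074657] [ 0.51657653  0.05453745 -0.17198943] 0.013857566304108556 [ 1.44147950e+01  2.51596989e+01  7.90303890e+01 -8.59782784e-03
  7.49203122e+01  2.97091604e+01]
top 1446 ((515.6727905273438, -240.52008056640625), (146.18592834472656, 96.37468719482422), 87.70002746582031)
scene 2737 ((516.5673217773438, -240.57876586914062), (145.33213806152344, 83.20735168457031), 83.80571746826172)
-31.4 4.9 -2.4 -1.07 -1; -31.5 4.3 -2.4 -1.07 -1; -31.6 3.8 -2.4 -1.07 -1; -31.6 3.2 -2.4 -1.07 -1; -31.7 2.6 -2.4 -1.07 -1; -31.7 2.0 -2.4 -1.07 -1; -31.8 1.4 -2.4 -1.07 -1; -31.8 0.8 -2.4 -1.07 -1; -31.8 0.2 -2.5 -1.07 -1; -31.8 -0.4 -2.5 -1.07 -1
-31.8 -1.0 -2.5 -1.07 -1
```

View pics/w5.png

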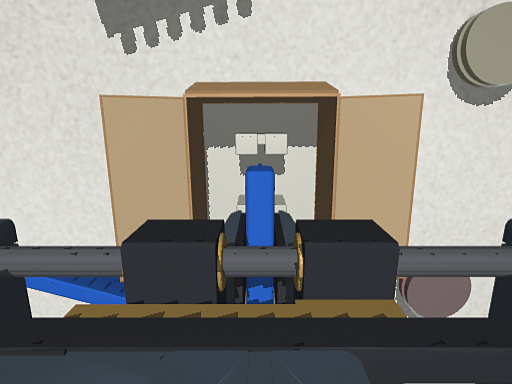

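View pics/tc2.png

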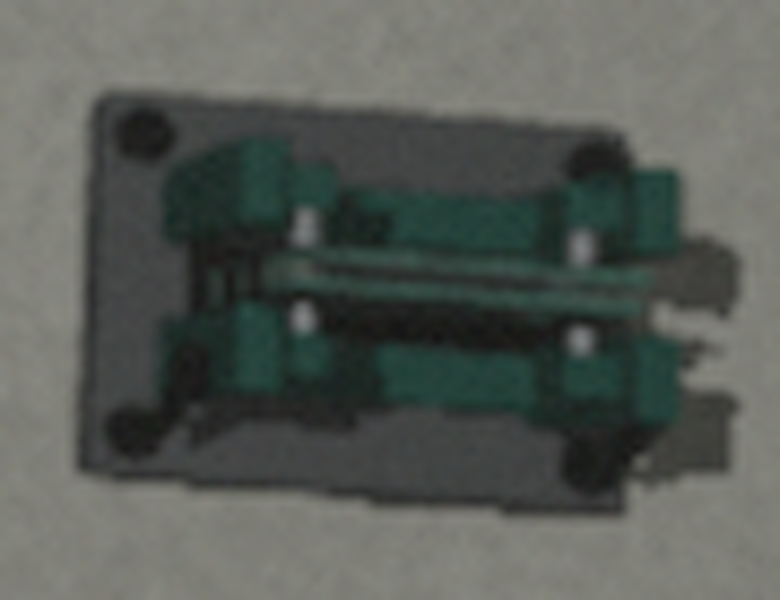

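The wrist view shows the comb held square (bar from (260,166) downward) with the carton empty behind it. The top crop shows the two plate edges as pale lines near rows 258 and 290. I'm moving past the stand so the wrist camera can see the plates.

apply_moves:
  commands: "-20 4 -3 -1 -1; -31 4 -3 -1 -1; -32 4 -2 -1 -1; -32 3 -2 -1 -1; -32 3 -2 -1 -1; -32 2 -2 -1 -1; -32 1 -2 -1 -1; -32 1 -2 -1 -1; -32 0 -2 -1 -1; -32 0 -2 -1 -1"

```text
time_s: 9.53
tool_pos: [0.5287, -0.105, 0.2502]
tool_rot: [179.7, -0.4, 85.7]
contact_force: [1.4, -0.7, -0.7]
width: 0.0138
```

```bash
python3 - <<'E'
from h import *
from workcell import arm
s=arm.observe();print(s["tool_pos"],s["tool_rot"],s["contact_force"],s["width"])
plan(s,[.508,-.335,.26],86.5,grip=-1)
E
```

```text
[ 0.52872557 -0.10501741  0.25016782] [179.66185865  -0.36939564  85.66199856] [ 1.39470792 -0.66052753 -0.65947197] 0.013840717754165177
-33.0 -0.5 -1.6 -0.12 -1; -33.0 -0.5 -1.6 -0.12 -1; -33.0 -0.6 -1.6 -0.12 -1; -33.0 -0.7 -1.6 -0.12 -1; -33.0 -0.7 -1.6 -0.12 -1; -33.0 -0.8 -1.6 -0.12 -1; -33.0 -0.9 -1.6 -0.12 -1
```

apply_moves:
  commands: "-33 0 -1 0 -1; -33 -1 -1 0 -1; -33 -1 -1 0 -1; -33 -1 -1 0 -1; -33 -1 -1 0 -1; -25 -1 -1 0 -1; -15 -1 -1 0 -1; 0 0 0 0 -1; 0 0 0 0 -1"

```text
time_s: 10.28
tool_pos: [0.4995, -0.3239, 0.2502]
tool_rot: [-179.9, -0.6, 85.4]
contact_force: [-1.2, -0.1, -0.1]
width: 0.0139
```

```bash
python3 - <<'E'
from h import *
from workcell import arm
s=arm.observe();print(s["tool_pos"],s["tool_rot"],s["contact_force"],s["width"])
f=arm.grab_frame("wrist");cv2.imwrite("pics/w6.png",f["image"][:,:,::-1]);np.savez("pics/w6.npz",**f)
s=arm.observe();print(s["tool_pos"],s["tool_rot"])
E
```

```text
[ 0.49952109 -0.32389275  0.25020037] [-179.85110379   -0.56851502   85.38499848] [-1.19818274 -0.13052509 -0.14450168] 0.013923757933587777
[ 0.49956833 -0.32357875  0.25020784] [-179.84381293   -0.56235891   85.41273831]
```

View pics/w6.png

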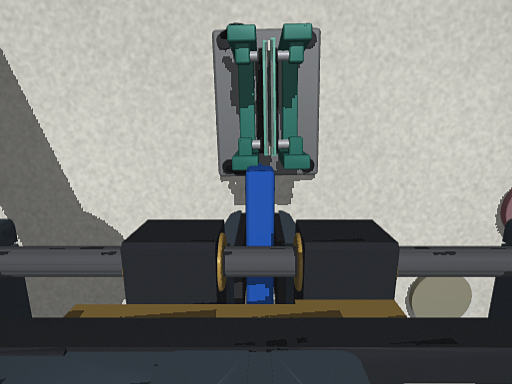

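```bash
python3 - <<'E'
from h import *
np.set_printoptions(suppress=True,precision=4,linewidth=160)
f=load("pics/w6.npz");I=f["image"];W=world(f)
cv2.imwrite("pics/w6c.png",cv2.resize(I[20:180,225:315,::-1],None,fx=5,fy=3.7,interpolation=cv2.INTER_NEAREST)[:600])
for v in (60,80,100,120,140,150):
    print(v,[(u,*(W[v,u]*1000).round(0).astype(int),*I[v,u]) for u in range(254,284)])
E
```

```text
60 [(254, np.int64(503), np.int64(-202), np.int64(100), np.uint8(65), np.uint8(65), np.uint8(67)), (255, np.int64(504), np.int64(-202), np.int64(100), np.uint8(64), np.uint8(65), np.uint8(67)), (256, np.int64(505), np.int64(-202), np.int64(100), np.uint8(65), np.uint8(67), np.uint8(68)), (257, np.int64(506), np.int64(-202), np.int64(101), np.uint8(65), np.uint8(67), np.uint8(68)), (258, np.int64(507), np.int64(-202), np.int64(101), np.uint8(45), np.uint8(47), np.uint8(46)), (259, np.int64(508), np.int64(-203), np.int64(103), np.uint8(23), np.uint8(24), np.uint8(24)), (260, np.int64(509), np.int64(-203), np.int64(103), np.uint8(18), np.uint8(20), np.uint8(21)), (261, np.int64(510), np.int64(-203), np.int64(103), np.uint8(14), np.uint8(10), np.uint8(11)), (262, np.int64(511), np.int64(-202), np.int64(96), np.uint8(55), np.uint8(81), np.uint8(74)), (263, np.int64(511), np.int64(-206), np.int64(119), np.uint8(114), np.uint8(183), np.uint8(166)), (264, np.int64(512), np.int64(-206), np.int64(120), np.uint8(111), np.uint8(183), np.uint8(165)), (265, np.int64(513), np.int64(-206), np.int64(
[... 15422 characters left out ...]
 np.uint8(35), np.uint8(56), np.uint8(52)), (277, np.int64(519), np.int64(-287), np.int64(101), np.uint8(11), np.uint8(7), np.uint8(8)), (278, np.int64(523), np.int64(-293), np.int64(29), np.uint8(25), np.uint8(27), np.uint8(27)), (279, np.int64(524), np.int64(-293), np.int64(40), np.uint8(20), np.uint8(52), np.uint8(46)), (280, np.int64(525), np.int64(-292), np.int64(53), np.uint8(26), np.uint8(64), np.uint8(57)), (281, np.int64(526), np.int64(-291), np.int64(56), np.uint8(30), np.uint8(73), np.uint8(66)), (282, np.int64(527), np.int64(-292), np.int64(56), np.uint8(31), np.uint8(74), np.uint8(66)), (283, np.int64(528), np.int64(-291), np.int64(58), np.uint8(31), np.uint8(74), np.uint8(67))]
```

View pics/w6c.png

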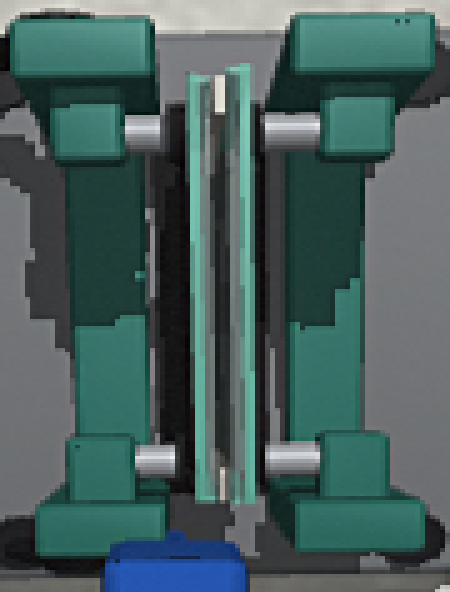

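The wrist view shows the casting stand clearly. The front (lower) plate is the left pale edge at u≈264, the tall plate the right one at u≈274, and white spacers at (269,44) and (269,150). The bar end is at (260,168). I'll measure the slot relative to the held bar.

```bash
cat > slot.py <<'E'
from h import *
def slot(f,s):
    W=world(f)
    b=(W[...,2]>.112)&(W[...,2]<.135)&(W[...,0]>.49)&(W[...,0]<.535)&(W[...,1]<-.18)&(W[...,1]>-.31)
    h=cv2.cvtColor(f["image"],cv2.COLOR_RGB2HSV)
    n,l,st,cc=cv2.connectedComponentsWithStats(b.astype(np.uint8))
    i=1+np.argmax(st[1:,4]);print("comp",n,st[1:,4])
    P=W[b];P=P[abs(P[:,0]-np.median(P[:,0])-.06*(P[:,1]+.24))<.012]
    mids=[];
    for y in np.arange(-.285,-.20,.004):
        q=P[abs(P[:,1]-y)<.002]
        if len(q)>4: mids.append((y,(q[:,0].min()+q[:,0].max())/2,q[:,0].max()-q[:,0].min()))
    m=np.array(mids);c=np.polyfit(m[:,0],m[:,1],1)
    yc=(P[:,1].min()+P[:,1].max())/2
    print("slot y",P[:,1].min(),P[:,1].max(),"mid",np.polyval(c,yc),yc,"yaw",-np.degrees(np.arctan(c[0])),"w",np.median(m[:,2]),"res",np.std(m[:,1]-np.polyval(c,m[:,0])))
    S=np.array([np.polyval(c,yc),yc])
    bl=blue(f);T=W[bl&(W[...,2]>s["tool_pos"][2])];n=len(T)
    T=T[abs(T[:,2]-np.median(T[:,2]))<.003]
    print("bar top z",np.median(T[:,2]),len(T),cv2.minAreaRect((T[:,:2]*1000).astype(np.float32)))
    R=Rt(s["tool_rot"]);p=s["tool_pos"]
    t=(T-p)@R   # tool frame
    q=[]
    for x in np.arange(t[:,0].max()-.03,t[:,0].max(),.002):
        k=t[abs(t[:,0]-x)<.001]
        if len(k)>5: q.append((x,(k[:,1].min()+k[:,1].max())/2))
    q=np.array(q);print("bar in tool: x max",t[:,0].max()*1e3,"mid y(x) mm",np.polyfit(q[:,0],q[:,1]*1e3,1),"z",t[:,2].mean()*1e3)
    return S,c
E
python3 - <<'E'
from slot import *
np.set_printoptions(suppress=True,precision=4)
f=load("pics/w6.npz")
s=dict(tool_pos=np.array([.49952,-.3239,.2502]),tool_rot=[-179.851,-.5685,85.385])
slot(f,s)
E
```

```text
comp 7 [  43  141 1142    1  144   88]
slot y -0.2973775432710197 -0.18396188828437895 mid 0.5138298960819991 -0.2406697157776993 yaw -3.518402636985255 w 0.01011603694246005 res 0.00011032922868099571
bar top z 0.2745556821224129 2845 ((499.4781799316406, -315.9797668457031), (69.4451904296875, 13.899581909179688), 85.36162567138672)
bar in tool: x max 42.82565338473488 mid y(x) mm [ 5.6346 -0.8401] z -24.194572494265117
```

```bash
python3 - <<'E'
from slot import *
from workcell import arm
np.set_printoptions(suppress=True,precision=4)
f=load("pics/w6.npz");W=world(f)
for u in (263,264,265,274,275): 
    r=[v for v in range(30,170) if .115<W[v,u,2]<.132]; print(u,r[0],r[-1],W[r[0],u],W[r[-1],u])
s=arm.observe()
plan(s,[.5146,-.2415,.215],86.5,step=25)
E
```

```text
263 40 109 [ 0.5125 -0.1904  0.1211] [ 0.508  -0.2476  0.1154]
264 40 154 [ 0.5134 -0.1902  0.1199] [ 0.5057 -0.2885  0.1197]
265 40 154 [ 0.5143 -0.1894  0.1165] [ 0.5066 -0.2886  0.1198]
274 37 155 [ 0.5217 -0.1904  0.1281] [ 0.5147 -0.2895  0.1267]
275 77 155 [ 0.5203 -0.2224  0.1285] [ 0.5156 -0.2894  0.1288]
20.7 2.1 9.0 -0.27 -1; 20.7 2.2 9.0 -0.27 -1; 20.6 2.3 9.0 -0.27 -1; 20.6 2.4 9.0 -0.27 -1
```

apply_moves:
  commands: "21 2.5 9 -0.3 -1; 21 2.5 9 -0.3 -1; 21 2.5 9 -0.3 -1; 15 2 8 -0.2 -1; 0 0 0 0 -1; 0 0 0 0 -1"

```text
time_s: 10.83
tool_pos: [0.5146, -0.2366, 0.2137]
tool_rot: [-179.7, -0.7, 86.8]
contact_force: [0.5, -0.9, -0.1]
width: 0.0139
```

```bash
python3 - <<'E'
from h import *
from workcell import arm
np.set_printoptions(suppress=True,precision=4)
s=arm.observe();print(s["tool_pos"],s["tool_rot"],s["contact_force"],s["ft_torque"],Rt(s["tool_rot"])[:,2])
plan(s,[.5147,-.2403,.19],86.5,step=25)
f=arm.grab_frame("scene");cv2.imwrite("pics/s7.png",f["image"][:,:,::-1]);np.savez("pics/s7.npz",**f)
cv2.imwrite("pics/s7c.png",cv2.resize(f["image"][200:360,70:270,::-1],(750,600),interpolation=cv2.INTER_CUBIC))
E
```

```text
[ 0.5146 -0.2366  0.2137] [-179.7497   -0.6654   86.7963] [ 0.4902 -0.9314 -0.0877] [-0.0931  0.0903 -0.0043] [-0.0037  0.0118 -0.9999]
-4.0 0.4 23.7 0.30 -1
```

View pics/s7c.png

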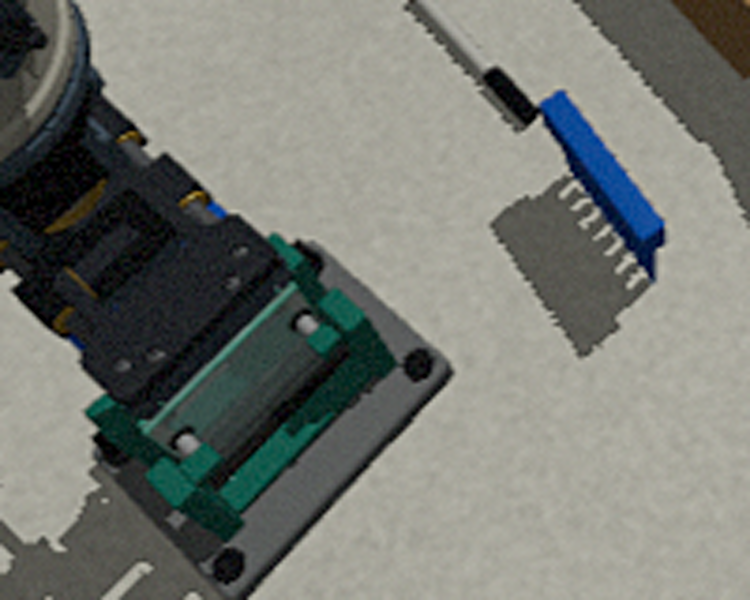

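The scene crop shows the gripper over the stand and the spare comb and pen untouched. The comb itself is hidden behind the gripper. Descending.

apply_moves:
  commands: "-4 0.5 12 0.3 -1; 0 0 12 0 -1; 0 0 0 0 -1; 0 0 0 0 -1"

```text
time_s: 11.22
tool_pos: [0.5156, -0.2418, 0.1911]
tool_rot: [-179.9, -0.6, 86.5]
contact_force: [-0.4, 0.0, -0.3]
width: 0.0142
```

```bash
python3 - <<'E'
from h import *
from workcell import arm
np.set_printoptions(suppress=True,precision=4)
s=arm.observe();print(s["tool_pos"],s["tool_rot"],s["contact_force"],s["ft_torque"],Rt(s["tool_rot"])[:,2])
plan(s,[.5149,-.2403,.178],86.5,step=25)
E
```

```text
[ 0.5156 -0.2418  0.1911] [-179.9029   -0.5698   86.4945] [-0.4264  0.0119 -0.2666] [-0.1087  0.0043  0.0047] [-0.0011  0.01   -0.9999]
1.3 -0.7 13.1 -0.01 -1
```

apply_moves:
  commands: "1 -0.7 4 0 -1; 0 0 4 0 -1; 0 0 4 0 -1; 0 0 0 0 -1; 0 0 0 0 -1"

```text
time_s: 11.63
tool_pos: [0.5154, -0.2418, 0.1802]
tool_rot: [180.0, -0.5, 86.4]
contact_force: [1.0, -0.5, 0.1]
width: 0.0137
```

```bash
cat > st.py <<'E'
from h import *
from workcell import arm
np.set_printoptions(suppress=True,precision=4)
F=[];
for i in range(4):
    s=arm.observe();F.append(np.r_[s["contact_force"],s["ft_torque"]]);arm.grab_frame("top")
s=arm.observe();F.append(np.r_[s["contact_force"],s["ft_torque"]])
F=np.array(F);print(s["time_s"],s["tool_pos"],s["tool_rot"],s["width"],"axis",Rt(s["tool_rot"])[:2,2]);print("F",F.mean(0),"sd",F.std(0)[:3])
E
python3 st.py
```

```text
11.8333 [ 0.5155 -0.2418  0.1803] [179.9489  -0.4845  86.4407] 0.014015983028748477 axis [0.0014 0.0084]
F [-0.1593  0.035  -0.5295 -0.1101  0.04    0.0072] sd [0.9479 0.3206 0.4478]
```

apply_moves:
  commands: "0 -1 2 0 -1; 0 0 3 0 -1; 0 0 3 0 -1; 0 0 3 0 -1; 0 0 0 0 -1; 0 0 0 0 -1"

```text
time_s: 12.33
tool_pos: [0.5144, -0.2416, 0.1682]
tool_rot: [179.9, -0.5, 86.4]
contact_force: [0.5, 1.1, -0.4]
width: 0.0137
```

```bash
python3 st.py
```

```text
12.5333 [ 0.5146 -0.2417  0.1686] [179.9179  -0.4672  86.4476] 0.013896935061156735 axis [0.0019 0.008 ]
F [ 0.1535  0.2293 -0.6075 -0.0911  0.0359  0.0077] sd [0.2636 0.7317 0.2212]
```

apply_moves:
  commands: "0 0 2 0 -1; 0 0 2 0 -1; 0 0 2 0 -1; 0 0 0 0 -1; 0 0 0 0 -1"

```text
time_s: 12.95
tool_pos: [0.5145, -0.2417, 0.1621]
tool_rot: [179.9, -0.5, 86.5]
contact_force: [-0.4, 0.6, -0.2]
width: 0.0142
```

```bash
python3 st.py
```

```text
13.15 [ 0.5146 -0.2417  0.1623] [179.9     -0.4514  86.4528] 0.01371009244589276 axis [0.0022 0.0078]
F [-0.2009  0.1921 -0.3223 -0.0655  0.1277  0.005 ] sd [0.6307 0.5026 0.5992]
```

apply_moves:
  commands: "0 0 2 0 -1; 0 0 2 0 -1; 0 0 0 0 -1; 0 0 0 0 -1"

```text
time_s: 13.48
tool_pos: [0.5146, -0.2417, 0.158]
tool_rot: [179.9, -0.4, 86.5]
contact_force: [-1.1, -0.5, 0.7]
width: 0.014
```

```bash
python3 st.py
```

```text
13.6833 [ 0.5146 -0.2417  0.1581] [179.8882  -0.4401  86.4541] 0.013722441498655289 axis [0.0024 0.0075]
F [-0.7141 -0.0784 -0.2115 -0.0839  0.1387  0.0487] sd [0.6522 0.3544 0.584 ]
```

apply_moves:
  commands: "0 -0.5 2 0 -1; 0 0 2 0 -1; 0 0 0 0 -1; 0 0 0 0 -1"

```text
time_s: 14.02
tool_pos: [0.5143, -0.2418, 0.1539]
tool_rot: [179.9, -0.4, 86.5]
contact_force: [-0.7, -0.2, 1.3]
width: 0.0138
```

```bash
python3 st.py
```

```text
14.2167 [ 0.5143 -0.2418  0.154 ] [179.8559  -0.423   86.4592] 0.014202855409965345 axis [0.003  0.0072]
F [-0.2651 -0.5151 -0.8817 -0.1198  0.1436  0.0647] sd [0.416  0.2896 1.1015]
```

```bash
sed -i 's/range(4)/range(10)/; s/print("F"/print("se",F.std(0)[:3]\/3.3,"F"/' st.py; sed -i 's/r_\[s\["contact_force"\],s\["ft_torque"\]\]/r_[s["contact_force"],s["ft_torque"],s["tau"]]/g' st.py; python3 st.py
```

```text
14.7167 [ 0.5143 -0.2418  0.154 ] [179.8493  -0.422   86.4574] 0.014043904041888173 axis [0.0031 0.0072]
se [0.1419 0.1304 0.0862] F [ -0.403   -0.3908  -1.3577  -0.1144   0.1292   0.0528   0.0825 -81.7952
 -33.1311   0.2046  -0.0204   0.0432] sd [0.4682 0.4303 0.2845]
```

apply_moves:
  commands: "0 0 2 0 -1; 0 0 2 0 -1; 0 0 0 0 -1; 0 0 0 0 -1"

```text
time_s: 15.05
tool_pos: [0.5146, -0.2419, 0.15]
tool_rot: [179.8, -0.4, 86.5]
contact_force: [-0.3, 0.7, 1.9]
width: 0.0138
```

```bash
python3 st.py
```

```text
15.55 [ 0.5146 -0.2419  0.1501] [179.8079  -0.3954  86.4583] 0.013916020845370882 axis [0.0038 0.0067]
se [0.1743 0.1022 0.2946] F [ -0.4978  -0.1084  -0.5714  -0.1312   0.1866   0.0357   0.221  -81.5937
 -32.805    0.2956  -0.1229   0.0494] sd [0.5753 0.3372 0.9723]
```

apply_moves:
  commands: "0 0 1 0 -1"

```text
time_s: 15.63
tool_pos: [0.5147, -0.242, 0.1492]
tool_rot: [179.8, -0.4, 86.5]
contact_force: [-1.2, 0.3, 3.4]
width: 0.0138
```

```bash
python3 -c "
from workcell import arm
for i in range(3):
    s=arm.observe();print(s['tool_pos'],s['contact_force']);arm.grab_frame('top')
"
```

```text
[ 0.5147232  -0.24196267  0.14924209] [-1.23715083  0.25743035  3.40818691]
[ 0.51464085 -0.24194404  0.14900953] [-0.79619502 -0.26505756  1.76019527]
[ 0.51460402 -0.24193437  0.14904451] [-0.90064791 -0.45363242 -0.8991755 ]
```

apply_moves:
  commands: "0 0 1 0 -1"

```text
time_s: 15.87
tool_pos: [0.5147, -0.242, 0.1482]
tool_rot: [179.8, -0.4, 86.5]
contact_force: [-1.2, -0.2, 2.8]
width: 0.0139
```

```bash
python3 -c "
from workcell import arm
for i in range(8):
    s=arm.observe();print(s['tool_pos'],s['contact_force']);arm.grab_frame('top')
"
```

```text
[ 0.51470774 -0.24198802  0.14823514] [-1.18555947 -0.20904095  2.75471199]
[ 0.51465988 -0.24192203  0.14799108] [-0.57521235 -0.59432088  2.49841322]
[ 0.51463531 -0.24195349  0.14802857] [-0.62384939  0.49081651  1.37245249]
[ 0.51459153 -0.24193764  0.14803459] [-1.26195028 -0.32507035  0.57703257]
[ 0.51457735 -0.24193681  0.14801352] [-0.52074796  0.43412534  0.38557422]
[ 0.51459012 -0.24195077  0.14803783] [-0.63785564  0.74683352  1.20668729]
[ 0.51457905 -0.24193459  0.1480365 ] [-0.99731748 -0.56607673  1.01401852]
[ 0.51458449 -0.24192448  0.14803925] [-0.09912715 -0.17627578  0.90579317]
```

```bash
python3 - <<'E'
from slot import *
from workcell import arm
np.set_printoptions(suppress=True,precision=4)
s=arm.observe();f=arm.grab_frame("wrist");cv2.imwrite("pics/w9.png",f["image"][:,:,::-1]);np.savez("pics/w9.npz",**f)
W=world(f);T=W[blue(f)&(W[...,2]>.14)&(abs(W[...,1]+.24)<.06)];T=T[abs(T[:,2]-np.median(T[:,2]))<.004]
r=cv2.minAreaRect((T[:,:2]*1000).astype(np.float32));c=T.mean(0);n=np.linalg.svd(T-c)[2][2];n*=np.sign(n[2])
print("bar top z",np.median(T[:,2]),"above TCP",np.median(T[:,2])-s["tool_pos"][2],r,"normal",n,s["tool_pos"],s["tool_rot"])
g=arm.grab_frame("scene");cv2.imwrite("pics/s9.png",g["image"][:,:,::-1])
g=arm.grab_frame("top");cv2.imwrite("pics/t9.png",g["image"][:,:,::-1])
E
```

```text
bar top z 0.17233812365775372 above TCP 0.0243133619146281 ((514.2540283203125, -233.89340209960938), (69.20848846435547, 13.901429176330566), 86.42768096923828) normal [-0.0022  0.0048  1.    ] [ 0.5146 -0.2419  0.148 ] [179.8086  -0.3924  86.46  ]
```

View pics/w9.png

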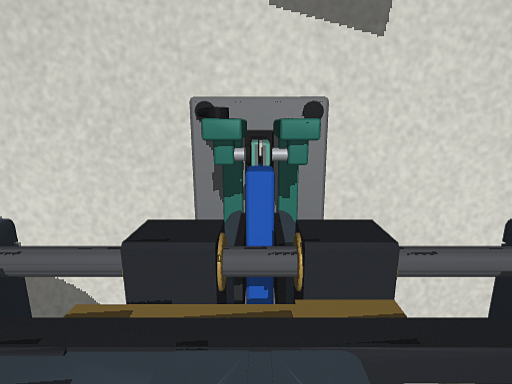

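View pics/s9.png

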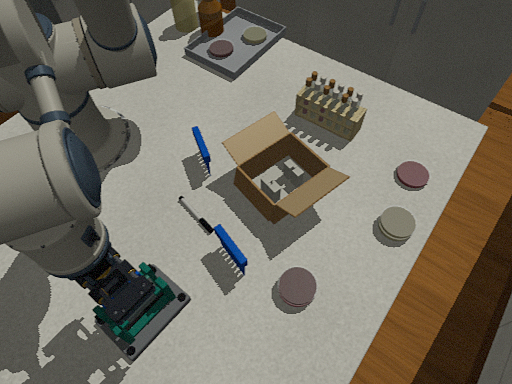

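```bash
python3 -c "
from workcell import arm
s=arm.observe();print(s['time_s'],s['tool_pos'],s['contact_force'],s['width']);print(arm.sign_off())"
```

```text
16.4167 [ 0.51458017 -0.2419253   0.14801424] [-0.74676829 -0.48966698  0.59287559] 0.013948842568082128
the job is handed in; nothing more can be done
None
```

I handed the job in at 16.4 s, with the comb still held (30 N grip) between the plates at a depth that reads as snug.

- **Flaps:** both are folded back to their stops, with plane fits giving 2.70 rad for each.
- **Comb:** I lifted the smallest comb (84 mm bar) out of the carton by its grip bar. My first close met the bar off-centre with about 7 N of side force, so I reopened, recentred and gripped again. The comb did not slip in the fingers during insertion: its bar top stayed 24.2 to 24.3 mm above the TCP.
- **Fit in the gap:** the tips are about 20 to 22 mm below the front plate's top edge. Over the last two 1 mm steps the downward push averaged about 3.2 N, allowing for the comb's weight and with noise of around 0.5 N per reading. That is inside the 2 to 4 N snug range. The plate squeeze itself was not measured; 4 to 5 N is only inferred from the push.
- **Upright and square:** the bar top is within about 0.3° of level, and the yaw matches the slot (86.4° against 86.5°).

**Disagreements in the checks:**
- After stopping, part of the drag relaxed. At hand-in the vertical reading was 0.6 N, or about 1.2 N of push with the weight added.
- A side force of about 0.7 N remains, which suggests the floating plates sit about 0.6 mm off centre.
- Camera heights read about 2 mm high compared with the arm, so the depth is uncertain by that much.

In the last scene view the dishes, rack and pen were where they started; I did not measure their positions.

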